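# Unpack the piled cooling kit onto its holders

### The job

The parts of a small sample-cooling setup were carried in as one pile. Take the pile apart from the top down, one thing at a time: stand the dropper bottle in the small ring holder, lay the carton flat in the long tray, set the tin upright in the large ring holder, and last seat the finned heat sink centred on the finned base with its fins fully down between the base's fins. Keep the bottle upright all the while and leave the glass beaker and the white dish where they stand.

Things in the scene. Friction and masses are not known exactly. Their poses are not given: they have to be found in the camera images.
- bottle: amber dropper bottle, top of the pile, standing on the carton; body 35 mm across and 70 mm tall up to its shoulder, 102 mm tall with its narrow cap and rubber bulb (grip the body below 65 mm); loose, about 0.08 kg. Origin at the centre of its underside, z up.
- carton: small white cardboard carton lying flat on the tin, under the bottle; 30 mm wide (own x) x 75 mm long (own y) x 24 mm high; loose, about 0.03 kg. Origin at the centre of its underside.
- tin: round dark green tin with lid on, between the carton and the heat sink; 67 mm across, 38 mm high; loose, about 0.07 kg. Origin at the centre of its underside.
- heat_sink: aluminium heat sink, bottom of the pile, standing on its fins on the worktop: flat top plate 84 mm (own x) x 62 (own y) x 10, below it four fins 4 mm thick, 26 tall, along x, at y = -27, -9, +9, +27 mm; 36 mm high in all; loose, about 0.24 kg. Origin midway between the fin tips (underside), z up. The tin rests on its top.
- finned_base: fixed aluminium plate with fins up, place of the heat sink: 100 mm (own x) x 74 (own y) x 8, on it three fins 4 mm thick, 84 long, along x, at y = -18, 0, +18 mm, tops 30 mm above the worktop. Seated, the sink's fin tips rest on the plate: its origin 8 mm above this one, x axes parallel (either way), 5 mm play sideways. Origin: centre of underside, on the worktop.
- tray: fixed long shallow grey plastic tray, place of the carton: outside 56 mm (own x) x 102 mm (own y), inside 46 x 92 mm, floor 5 mm and rim 10 mm above the worktop; the carton's long side lies along the tray's long side, either way round. Origin at the centre of the underside, on the worktop.
- small_ring: fixed grey plastic ring holder, the smaller of two, place of the bottle: round recess 50 mm across inside, 62 mm outside, floor 4 mm and rim 14 mm above the worktop. Origin at the centre of the underside, on the worktop.
- large_ring: fixed grey plastic ring holder, the larger of two, place of the tin: round recess 84 mm across inside, 96 mm outside, floor 4 mm and rim 10 mm above the worktop. Origin at the centre of the underside, on the worktop.
- beaker: bystander: small clear glass beaker, 51 mm across, 68 mm tall, loose; leave it where it is. Origin at the centre of its underside.
- dish: bystander: round white porcelain dish, 87 mm across, 30 mm tall, loose; leave it where it is. Origin at the centre of its underside.
Things that resemble listed ones, but are neither listed nor needed, are in the scene too. Leave any pink or purple look-alike of the bottle alone.

How it is judged:
By the outcome, as a careful person would: the job done as asked, in the order asked, and still so for the second after the job is handed in, with the robot touching nothing.
It also fails if it takes over 128 s, if anything falls off the work surface, if the arm or the gripper's body presses on something with over 40 N, if the wrist force passes 120 N, or if a joint passes its speed limit or range.

### The arm

A 6-joint arm with a two-finger parallel gripper is mounted at the origin on a cart in front of the work surface, level with it; the furniture and walls round the work are solid. World frame = base frame: x ahead of the robot, y to its left, z up, the work surface at z = 0. Lengths are in mm, angles in degrees, forces in N, time in s.
With the tool pointing down it reaches from about 425 to 950 mm from the base axis. Payload 14.7 kg.
Tool frame: the origin (TCP) lies between the finger pads; the fingertips stand 8 mm ahead of it and the grasp point (between the pads) lies 11 mm behind it; z points along the fingers, y is the line along which they close (so a half turn about z gives the same grasp; the last joint's range is limited). The gripper opens to 85 mm and grips with 20 to 120 N. Pads are 22 mm wide; open, the fingers measure 114 mm over their backs; the gripper's body (76 mm by 85 mm) begins 54 mm behind the grasp point. The pads swing forward as they close: fully open they stand 13 mm farther back than shut.
Start: joints at [64.767, 27.513, 91.461, -0, 61.026, -2.67], TCP at [249.381, 600.251, 239.297] pointing down, gripper open.
Joint ranges: [-157.49, 157.49], [-46.99, 117.5], [13.45, 153.17], [-89.5, 269.5], [5.16, 153.95], [-167.48, 167.48]. Speed limits (degrees/s): [108.29, 108.29, 136.94, 172.46, 172.46, 172.46].

### API

Orientations are given as a 3x3 rotation matrix whose columns are the frame's x, y, z axes.
In Python, from cell import r, command_gripper, imaging, order gives the robot as it stands. Calls block until the motion is done:
- r.move_pose(position, orientation): joint-space move of the TCP to a pose.
- r.servo_line(position, max_speed=150, frame=None, f_stop=None): straight line of the TCP; frame=None keeps the orientation; max_speed is the mean speed in mm/s. With f_stop (N) it stops when the force on the tool has changed by that much, and returns True; else False.
- r.set_joints(angles): joint-space move.
- command_gripper(opening): finger opening in mm; the grip force is fixed at half the most; returns when the fingers have stopped.
- r.sleep(seconds).
- r.inverse_kinematics(position, orientation): joint angles nearest the present ones, or None.
- r.state(): the state.
- imaging.capture(name): name is "scene" or "top" or "wrist"; returns (picture, depth): 384x512x3 uint8, red, green, blue; 384x512 float32, mm along the optical axis (not along the pixel's ray), 0 where there is no reading.
- imaging.camera_model(name): a dict with "fovy" (degrees; the focal length in pixels is half the picture's height over the tangent of half this angle, whatever the lens; pixels are square), "cx", "cy" (the principal point, pixels), "pose" (4x4, takes a point from camera to world coordinates); the wrist camera has in their place "mount" (4x4, takes a point from camera to tool coordinates, whose origin is the TCP and whose axes are the flange's). Camera axes: x right, y down, z forward; pixel columns grow to the right and rows downward; lengths in mm; the calibration is good to about 2 mm. A picture is of the moment at which its call begins: read the wrist's pose just before it. camera_model takes no time and is no camera call.
A pose or a line that the arm cannot do raises r.PlanningError and nothing moves.
- order.finish_job(): hands the job in; it is judged then, once.
The state is a dict: "time": time; "joint_pos": joint angles; "dq": joint speeds; "effort": joint torques, N m; "ee_pos": TCP position; "ee_rot": TCP orientation; "contact_force": force on the tool from outside, world axes, zero at the start; "torque": the same for the moment, N m; "width": finger opening in mm; "gripper_force": force on a finger pad.
Only numpy, scipy, OpenCV 4.12 (cv2) and the standard library are available. Lean on these libraries where they do the work, as an engineer would, in place of code of your own. Each camera call takes 0.05 s, during which the arm holds its last target. There are 200 camera calls.

## Working session

There is one attempt and no reset: what is moved stays moved. The work goes in short steps, each a Python script; the robot and the scene stay as the last script left them, time stands still between calls to the robot, and variables do not carry over. Pictures are saved under pics/ and viewed, at most 14 in all, crops included, and the job is handed in when it is done.

```bash
ls; mkdir -p pics; cat > h.py <<'E'
import numpy as np, cv2
from cell import r, command_gripper, imaging, order
def cap(n):
    s=r.state(); im,d=imaging.capture(n); m=imaging.camera_model(n)
    if 'pose' in m: T=np.array(m['pose'])
    else:
        W=np.eye(4); W[:3,:3]=np.array(s['ee_rot']); W[:3,3]=s['ee_pos']; T=W@np.array(m['mount'])
    f=im.shape[0]/2/np.tan(np.radians(m['fovy'])/2)
    return im,d,T,f,m['cx'],m['cy']
def cloud(c):
    im,d,T,f,cx,cy=c; v,u=np.mgrid[:im.shape[0],:im.shape[1]]
    P=np.stack([(u-cx)/f*d,(v-cy)/f*d,d],-1)@T[:3,:3].T+T[:3,3]; P[d==0]=np.nan; return P
def ray(c,u,v,z):
    im,d,T,f,cx,cy=c; k=T[:3,:3]@np.array([(u-cx)/f,(v-cy)/f,1]); return T[:3,3]+k*(z-T[2,3])/k[2]
def down(a): # tool pointing down, closing axis y at angle a deg
    a=np.radians(a); y=np.array([np.cos(a),np.sin(a),0]); z=np.array([0,0,-1.]); return np.stack([np.cross(y,z),y,z],1)
E
python3 - <<'E'
from h import *
import pickle
s=r.state();print(s['time'],s['ee_rot'])
o={}
for n in('scene','top'):
    o[n]=c=cap(n); cv2.imwrite(f'pics/{n}0.png',c[0][...,::-1]); print(n,c[2].round(2).tolist(),c[3:])
pickle.dump(o,open('c0.pkl','wb'))
E
```

```text
pics
0.0 [[-9.23470350e-01  3.83669500e-01 -4.76140407e-04]
 [ 3.83669795e-01  9.23469728e-01 -1.07271464e-03]
 [ 2.81333641e-05 -1.17330085e-03 -9.99999311e-01]]
scene [[0.8, -0.43, 0.42, -108.87], [-0.6, -0.6, 0.53, -769.95], [0.02, -0.68, -0.74, 1130.26], [0.0, 0.0, 0.0, 1.0]] (np.float64(496.58930178176007), 247.96727442027318, 190.19263753295948)
top [[-0.03, -0.99, 0.13, 376.06], [-1.0, 0.03, 0.03, -18.65], [-0.04, -0.13, -0.99, 1033.71], [0.0, 0.0, 0.0, 1.0]] (np.float64(361.36249339094445), 258.5748017021151, 182.58272010156375)
```

View pics/scene0.png

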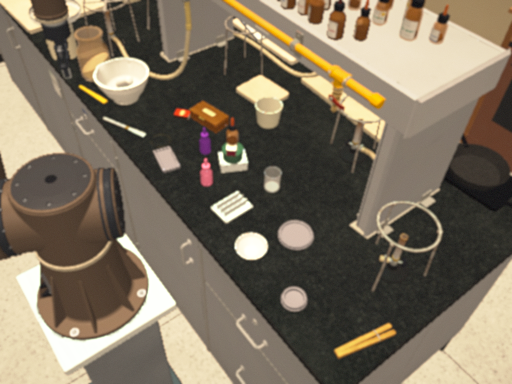

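View pics/top0.png

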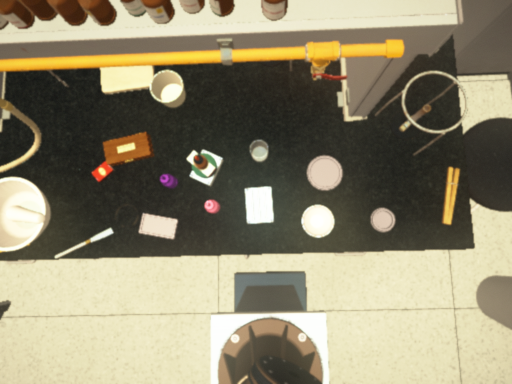

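The scene and top views show these top-view pixels: pile (204,166), finned base (259,205), tray (158,226), small ring (383,220), large ring (324,172), dish (318,221), beaker (259,150), and pink/purple decoys at (212,207) and (168,180). Now I'll turn these into positions.

```bash
python3 - <<'E'
from h import *
import pickle
o=pickle.load(open('c0.pkl','rb')); c=o['top']; P=cloud(c); im=c[0]
print('table z',np.nanmedian(P[180:200,100:130,2]),np.nanmedian(P[190:210,420:440,2]))
Z=P[...,2]
for n,(u,v,w) in dict(pile=(204,166,22),base=(259,205,20),tray=(158,226,24),sring=(383,220,16),lring=(324,172,22),dish=(318,221,20),beaker=(259,150,14),pink=(212,207,10),purple=(168,180,12)).items():
    s=np.s_[v-w:v+w+1,u-w:u+w+1]; g=cv2.cvtColor(im[s],cv2.COLOR_RGB2GRAY); m=(g>100).astype(np.uint8)
    k,l,st,ce=cv2.connectedComponentsWithStats(m); i=1+st[1:,4].argmax(); m=(l==i)
    cn=max(cv2.findContours(m.astype(np.uint8),0,2)[0],key=cv2.contourArea)
    zt=np.nanmedian(Z[s][m]); R=cv2.minAreaRect(cn); b=cv2.boxPoints(R)+[u-w,v-w]
    B=np.array([ray(c,*p,zt) for p in b]); print(n,'z',zt.round(1),'max',np.nanmax(Z[s]).round(1),'ctr',B.mean(0).round(1),'sides',np.linalg.norm(B[1]-B[0]).round(1),np.linalg.norm(B[2]-B[1]).round(1),'ang',np.degrees(np.arctan2(*(B[1]-B[0])[1::-1])).round(1), np.degrees(np.arctan2(*(B[2]-B[1])[1::-1])).round(1))
# obstacles
for (u,v) in [(230,56),(225,10),(440,110),(170,85),(125,80),(390,45),(345,100),(127,148)]: print((u,v),P[v,u].round(0))
E
```

```text
table z 0.03402088789425761 -0.8477109962331042
pile z 72.2 max 200.5 ctr [556.4 166.8  72.2] sides 86.9 95.2 ang -24.8 -116.7
base z 7.8 max 34.4 ctr [448.7  16.4   7.8] sides 80.4 105.9 ang -87.6 -177.7
tray z 5.4 max 16.4 ctr [396.6 307.    5.4] sides 60.4 108.3 ang -9.3 -101.5
sring z 4.1 max 16.8 ctr [ 397.5 -329.4    4.1] sides 69.5 64.1 ang -91.6 175.8
lring z 4.1 max 16.2 ctr [ 535.3 -173.6    4.1] sides 101.1 101.1 ang -46.6 -138.2
dish z 13.1 max 33.6 ctr [ 398.1 -146.8   13.1] sides 92.3 94.4 ang -91.6 177.0
beaker z 12.8 max 72.1 ctr [604.5  12.9  12.8] sides 49.3 61.8 ang -92.0 178.4
pink z 52.7 max 102.1 ctr [445.2 143.9  52.7] sides 41.3 32.7 ang -91.6 179.4
purple z 75.7 max 103.7 ctr [521.5 267.3  75.7] sides 20.5 16.2 ang -26.4 -117.9
(230, 56) [669.  43. 460.]
(225, 10) [717.  44. 514.]
(440, 110) [ 710. -518.   -1.]
(170, 85) [816. 274.   6.]
(125, 80) [832. 407.  16.]
(390, 45) [ 674. -223.  463.]
(345, 100) [ 748. -244.    8.]
(127, 148) [618. 387.  39.]
```

```bash
python3 - <<'E'
from h import *
import pickle
m=imaging.camera_model('wrist'); print(np.round(m['mount'],2).tolist(),m['fovy'],m['cx'],m['cy'])
t=np.array([500,150,330.])
for a in (90,0,-90,62,-28): print(a,r.inverse_kinematics(t,down(a)))
a=90
r.move_pose(t,down(a)); c=cap('wrist'); print(r.state()['time'],r.state()['ee_pos'],r.state()['joint_pos'])
pickle.dump(c,open('c1.pkl','wb')); cv2.imwrite('pics/w1.png',c[0][...,::-1])
E
```

```text
[[-0.0, -0.95, -0.32, 84.25], [1.0, -0.0, 0.0, 0.06], [-0.0, -0.32, 0.95, -134.55], [0.0, 0.0, 0.0, 1.0]] 61.980196803655865 254.8173108494366 190.47444334826918
90 [ 1.33716821e+01  1.21989820e+01  1.01315256e+02 -2.54444375e-14
  6.64857620e+01 -7.66283179e+01]
0 [ 1.33716821e+01  1.21989820e+01  1.01315256e+02 -2.54444375e-14
  6.64857620e+01  1.33716821e+01]
-90 [ 1.33716821e+01  1.21989820e+01  1.01315256e+02 -2.54444375e-14
  6.64857620e+01  1.03371682e+02]
62 [ 1.33716821e+01  1.21989820e+01  1.01315256e+02 -2.54444375e-14
  6.64857620e+01 -4.86283179e+01]
-28 [ 1.33716821e+01  1.21989820e+01  1.01315256e+02 -2.54444375e-14
  6.64857620e+01  4.13716821e+01]
2.0417 [499.88701408 150.67832708 329.84042086] [ 1.34410414e+01  1.22212428e+01  1.01309030e+02  9.47141641e-03
  6.64830539e+01 -7.65996859e+01]
```

View pics/w1.png

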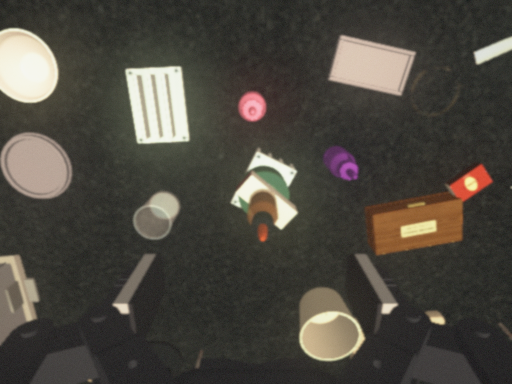

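The view shows the bottle at (262,210) standing on the white carton, the green tin under that, the heat sink corners below, and the finned base at (158,105) with its fins running vertically. Next I'll get poses from the depth bands.

```bash
cat >> h.py <<'E'
def band(P,ctr,rad,lo,hi,extra=True):
    m=(np.abs(P[...,0]-ctr[0])<rad)&(np.abs(P[...,1]-ctr[1])<rad)&(P[...,2]>lo)&(P[...,2]<hi)&extra; return P[m]
def rect(Q):
    (x,y),(w,h),a=cv2.minAreaRect(Q[:,:2].astype(np.float32)); 
    if w<h: w,h,a=h,w,a+90
    return np.round([x,y,w,h,(a+90)%180-90],1)  # ctr, long, short, angle of long side
def circ(Q):
    A=np.c_[2*Q[:,:2],np.ones(len(Q))]; s=np.linalg.lstsq(A,(Q[:,:2]**2).sum(1),rcond=None)[0]; return s[:2].round(1),np.sqrt(s[2]+s[0]**2+s[1]**2).round(1)
E
python3 - <<'E'
from h import *
import pickle
W=pickle.load(open('c1.pkl','rb')); T=pickle.load(open('c0.pkl','rb'))['top']
for n,c in (('wrist',W),('top',T)):
    P=cloud(c); pc=(556,167); print(n)
    for lo,hi in [(20,33),(33,39),(60,72),(72,77),(94,101),(105,160),(160,172),(180,205)]:
        Q=band(P,pc,75,lo,hi)
        if len(Q)>8: print(lo,hi,len(Q),'z',np.median(Q[:,2]).round(1),rect(Q),'med',np.median(Q,0).round(1),circ(Q))
    for nm,ct,rd,lo,hi in [('base plate',(448,16),75,4,20),('fins',(448,16),75,25,34),('tray',(397,307),75,3,14),('lring',(535,-174),60,2,14),('sring',(397,-329),45,2,18)]:
        Q=band(P,ct,rd,lo,hi)
        if len(Q)>8: print(nm,len(Q),rect(Q),'med',np.median(Q,0).round(1))
E
```

```text
wrist
20 33 60 z 30.0 [535.5 150.3 101.3  47.7 -62.5] med [519.9 170.8  30. ] (array([556.8, 162.4]), np.float64(44.1))
33 39 589 z 35.9 [557.6 161.6  84.   63.  -26.4] med [527.9 170.5  35.9] (array([559. , 161.2]), np.float64(40.8))
60 72 61 z 67.4 [533.8 166.9  60.1  19.   76.8] med [525.6 166.7  67.4] (array([557.3, 161.6]), np.float64(33.3))
72 77 514 z 73.9 [547.6 158.7  66.   55.  -73.6] med [540.9 173.   73.9] (array([556.5, 160.4]), np.float64(28.1))
94 101 762 z 98.2 [557.  165.   75.6  30.3  49.3] med [551.1 167.   98.2] (array([561.2, 160.6]), np.float64(30.5))
105 160 724 z 145.1 [550.1 159.2  34.6  26.9 -89. ] med [542.1 158.7 145.1] (array([551.9, 158.9]), np.float64(14.2))
160 172 116 z 167.4 [552.3 158.1  22.8  20.3 -86.7] med [544.7 157.2 167.4] (array([554.4, 158.1]), np.float64(11.3))
180 205 118 z 192.6 [552.5 157.4   9.1   6.7 -79.2] med [551.3 157.6 192.6] (array([552.6, 157.7]), np.float64(3.0))
base plate 3015 [449.   16.2  99.9  74.4   2.9] med [444.9  20.1   8. ]
fins 754 [448.8  16.   83.3  40.8   2.6] med [446.   16.6  29.3]
tray 3513 [379.9 307.2 111.6 1
[... 688 characters left out ...]

105 160 122 z 146.3 [551.4 156.6  34.9  27.7 -40.5] med [544.  150.  146.3] (array([553.2, 158.2]), np.float64(14.9))
160 172 17 z 169.8 [552.  154.7  21.9  14.7 -26.5] med [548.9 149.8 169.8] (array([553.3, 157.3]), np.float64(10.1))
180 205 16 z 192.9 [552.1 156.8   8.3   5.  -67.7] med [552.  155.7 192.9] (array([552.5, 157.1]), np.float64(3.1))
base plate 779 [449.1  14.2 146.3 142.5  89.9] med [449.3  15.    7.8]
fins 129 [448.9  16.5  81.1  40.    2.7] med [448.1  16.8  29.2]
tray 724 [397.7 307.3 150.4 144.1  -1.3] med [396.2 304.8   5.7]
lring 864 [ 534.2 -173.3  119.8  116.   -88.9] med [ 536.7 -174.3    4.6]
sring 423 [ 398.5 -329.1   87.4   86.2    0.4] med [ 396.2 -329.4    4.8]
```

```bash
cat >> h.py <<'E'
def rep(t):
    s=r.state(); print(t,'t',round(s['time'],1),'p',np.round(s['ee_pos'],1),'w',round(s['width'],1),'gf',round(s['gripper_force'],1),'F',np.round(s['contact_force'],1))
def goto(x,y,z,a,v=None):
    if v is None: r.move_pose([x,y,z],down(a))
    else: r.servo_line([x,y,z],v,down(a))
def pick(x,y,z,a,op,zup,lift):
    command_gripper(op); goto(x,y,zup,a); goto(x,y,z,a,100); r.sleep(.2); rep('at'); command_gripper(0); rep('gripped')
    goto(x,y,z+15,a,50); goto(x,y,lift,a,120); rep('lifted')
def place(x,y,z,a,zup,op,retreat,v=220,fs=6):
    goto(x,y,zup,a,v); goto(x,y,z+12,a,120); r.sleep(.3); rep('above')
    print('contact',r.servo_line([x,y,z-3],25,f_stop=fs)); rep('down'); command_gripper(op); r.sleep(.2)
    goto(x,y,z+15,a,60); goto(x,y,retreat,a,150); rep('released')
E
python3 - <<'E'
from h import *
pick(553,158,140,90,62,260,215)
im=cap('scene')[0]; cv2.imwrite('pics/s2.png',cv2.resize(im[60:260,130:330],(600,600))[...,::-1])
E
```

```text
at t 4.4 p [553.2 158.  140.4] w 62.1 gf 0.0 F [0.1 0.2 1. ]
gripped t 4.8 p [553.3 158.1 140.5] w 31.8 gf 59.0 F [-1.2  0.7  7.4]
lifted t 5.9 p [552.7 157.9 214.5] w 31.6 gf 59.4 F [-0.5  0.7 -1.1]
```

View pics/s2.png

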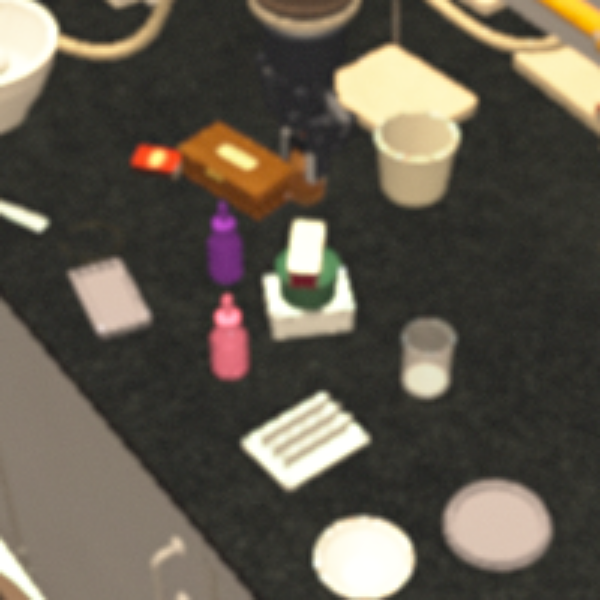

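The bottle hangs upright in the gripper near (305,180). The carton is still on the tin, and the pile hasn't shifted.

```bash
python3 - <<'E'
from h import *
import pickle
# intermediate waypoint, look at ring from near with wrist cam
goto(450,-200,215,90,220); r.sleep(.2)
c=cap('wrist'); P=cloud(c); pickle.dump(c,open('c2.pkl','wb')); cv2.imwrite('pics/w2.png',c[0][...,::-1])
for nm,ct,rd,lo,hi in [('lring',(535,-174),58,2,14),('lrim',(535,-174),58,7,14),('sring',(397.5,-329.4),37,2.5,18),('srim',(397.5,-329.4),37,11,18)]:
    Q=band(P,ct,rd,lo,hi); print(nm,len(Q),rect(Q),circ(Q)) if len(Q)>8 else 0
E
```

```text
lring 1896 [ 515.2 -162.1   96.8   50.9   56. ] (array([ 524.2, -168.1]), np.float64(30.8))
lrim 534 [ 515.2 -158.    92.7   41.5   50.5] (array([ 535.2, -174.4]), np.float64(44.2))
sring 3114 [ 397.2 -327.9   63.6   63.3   56.4] (array([ 396.9, -328. ]), np.float64(23.2))
srim 1057 [ 397.5 -329.1   61.6   60.4   89.5] (array([ 397.4, -329.1]), np.float64(27.8))
```

View pics/w2.png

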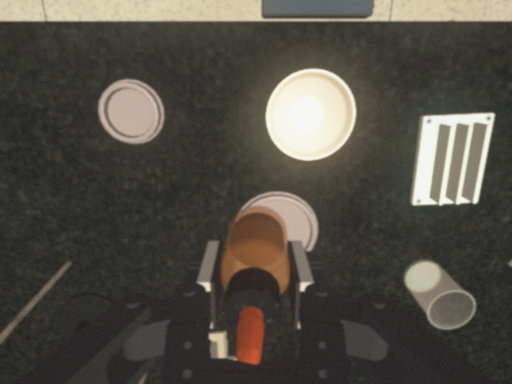

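The bottle is held upright between the pads. The small ring is at (131,111), and its rim fit puts the centre at (397.4, -329.2).

```bash
python3 - <<'E'
from h import *
place(397.4,-329.2,46,90,180,60,240)
# look at the ring from a side position
goto(440,-250,260,90); c=cap('wrist'); P=cloud(c); cv2.imwrite('pics/w3.png',c[0][...,::-1])
for lo,hi in [(20,72),(72,78),(85,110)]:
    Q=band(P,(397,-329),45,lo,hi); print(lo,hi,len(Q),rect(Q),circ(Q)) if len(Q)>8 else 0
E
```

```text
above t 10.3 p [ 397.5 -329.4   58.4] w 31.9 gf 59.5 F [-0.6  0.2 -0.3]
contact True
down t 10.8 p [ 397.4 -329.1   45.9] w 31.6 gf 60.9 F [-1.9  1.1 11.9]
released t 13.1 p [ 397.  -328.9  239.2] w 59.9 gf 0.0 F [-0.2  0.8 -0.8]
20 72 625 [ 397.4 -325.3   34.4   29.3   20.2] (array([ 398. , -326.8]), np.float64(14.1))
72 78 71 [ 398.5 -328.4   22.    21.3    8.9] (array([ 398.6, -329. ]), np.float64(10.8))
85 110 115 [ 398.2 -328.5    8.8    7.9    2.3] (array([ 398.1, -328.5]), np.float64(3.2))
```

View pics/w3.png

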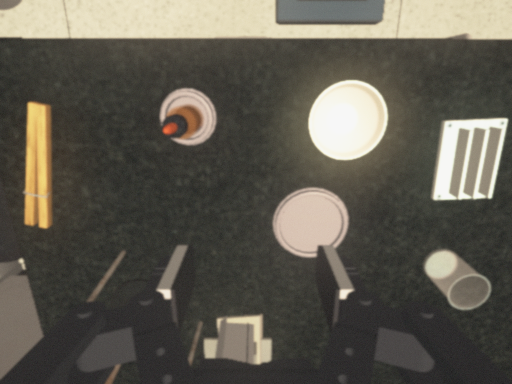

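The bottle stands upright in the small ring at (180,120). Next is the carton: a quick re-measure of it and the tray, then the pick.

```bash
python3 - <<'E'
from h import *
goto(480,170,260,90); r.sleep(.2); c=cap('wrist'); P=cloud(c); cv2.imwrite('pics/w4.png',c[0][...,::-1])
Q=band(P,(557,165),60,94,102); C=rect(Q); print('carton',len(Q),C)
for lo,hi in [(3,14),(7,14)]:
    Q=band(P,(397,307),62,lo,hi); print('tray',len(Q),rect(Q),circ(Q)[0])
Q=band(P,(557,160),55,71,77); print('tin',rect(Q))
Q=band(P,(557,160),70,33,38); print('sink',rect(Q))
g=cv2.cvtColor(c[0],cv2.COLOR_RGB2GRAY)
m=((g>100)&(np.hypot(P[...,0]-397,P[...,1]-307)<75)).astype(np.uint8)
k,l,st,ce=cv2.connectedComponentsWithStats(m); i=1+st[1:,4].argmax(); v,u=np.where(l==i)
print('tray col',rect(np.array([ray(c,a,b,9) for a,b in zip(u,v)])))
pick(557,165,91,-40.7,55,200,170)
E
```

```text
carton 1948 [556.9 164.5  74.8  31.   49.9]
tray 4664 [386.3 307.3 102.5  78.   78.4] [396.8 305. ]
tray 1283 [397.  305.2 102.5  56.1  78.4] [397.6 304.8]
tin [552.7 159.3  67.1  66.6  28.1]
sink [557.5 161.2  84.8  63.3 -27. ]
tray col [397.  305.5 105.3  58.   78.4]
at t 19.1 p [557.3 165.1  91.5] w 55.0 gf 0.0 F [-0.3 -0.3 -0. ]
gripped t 19.5 p [557.2 165.1  91.5] w 28.3 gf 59.9 F [-1.  -0.5  6.4]
lifted t 20.6 p [556.6 164.9 169.5] w 28.6 gf 59.1 F [-0.1  0.2 -0.1]
```

```bash
python3 - <<'E'
from h import *
goto(470,245,170,-40.7,200)
place(397,305.2,22,-11.6,150,50,240)
goto(480,190,260,90); r.sleep(.2); c=cap('wrist'); P=cloud(c); cv2.imwrite('pics/w5.png',c[0][...,::-1])
Q=band(P,(397,305),55,22,36); print('carton',len(Q),np.median(Q[:,2]),rect(Q))
for lo,hi in [(70,79),(72,76.5)]:
    Q=band(P,(557,160),55,lo,hi); print('tin',len(Q),np.median(Q[:,2]),rect(Q))
Q=band(P,(557,160),70,33,38); print('sink',rect(Q))
E
```

```text
above t 23.4 p [397.2 305.3  34.4] w 28.6 gf 59.1 F [-0.3  0.4 -0.1]
contact True
down t 23.9 p [397.  305.2  21.4] w 28.5 gf 60.9 F [-0.3  0.2 -1. ]
released t 26.4 p [396.6 304.9 239.3] w 50.0 gf 0.0 F [-0.6  0.9 -0.9]
carton 2065 28.998513014049422 [396.3 305.3  75.7  30.1  78.5]
tin 2562 74.06477526166546 [556.8 161.7  66.3  65.2  -1.9]
tin 2503 74.08199133431776 [ 5.567e+02  1.615e+02  6.610e+01  6.520e+01 -5.000e-01]
sink [557.  162.1  83.1  63.4 -25.7]
```

View pics/w5.png

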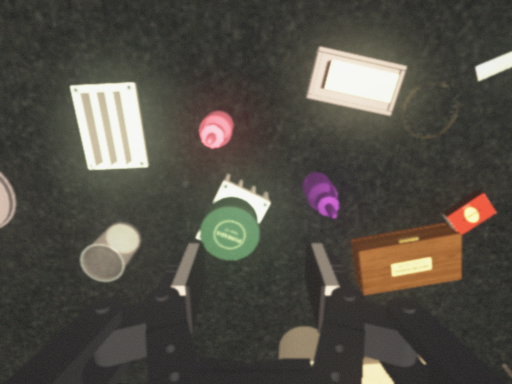

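The carton lies flat in the tray at (357,80), with its top at z=29. The tin sits at (229,231) on the sink, clear to pick.

```bash
python3 - <<'E'
from h import *
pick(556.7,161.6,54,90,83,180,170)
place(535.2,-174,22,90,150,80,220)
goto(450,-100,260,90); r.sleep(.2); c=cap('wrist'); P=cloud(c); cv2.imwrite('pics/w6.png',c[0][...,::-1])
Q=band(P,(535,-174),60,38,47); print('tin',len(Q),np.median(Q[:,2]),rect(Q))
Q=band(P,(535,-174),60,7.5,14); print('lrim',len(Q),rect(Q))
Q=band(P,(449,16),75,26,34); print('basefins',len(Q),rect(Q))
Q=band(P,(449,16),56,5,12); print('baseplate',len(Q),rect(Q))
goto(480,150,260,90); r.sleep(.2); c=cap('wrist'); P=cloud(c); cv2.imwrite('pics/w7.png',c[0][...,::-1])
Q=band(P,(557,160),65,33,39); print('sink',len(Q),np.median(Q[:,2]),rect(Q))
Q=band(P,(449,16),75,26,34); print('basefins',len(Q),rect(Q))
Q=band(P,(449,16),56,5,12); print('baseplate',len(Q),rect(Q))
E
```

```text
at t 31.0 p [556.9 161.7  54.4] w 82.9 gf 0.0 F [ 0.3  0.3 -0.5]
gripped t 31.4 p [556.8 161.6  54.6] w 65.3 gf 63.9 F [-2.4 -0.9 10.3]
lifted t 32.8 p [556.2 161.5 169.3] w 65.3 gf 66.3 F [-0.4  0.4 -1.1]
above t 35.9 p [ 535.4 -174.1   34.4] w 65.1 gf 66.3 F [-0.8 -0.4 -0.7]
contact True
down t 36.4 p [ 535.2 -173.7   22.4] w 65.4 gf 68.3 F [0.6 4.6 6.9]
released t 38.6 p [ 534.7 -173.8  219.2] w 80.0 gf 0.0 F [-0.1 -0.1  0.2]
tin 2173 41.99109854019912 [ 534.9 -173.5   66.2   65.6  -78.6]
lrim 749 [ 531.4 -172.3   94.8   84.4   65.7]
basefins 878 [449.   16.1  83.7  40.7   2.4]
baseplate 3219 [449.1  16.  100.5  74.4   2.6]
sink 3172 35.71065868686185 [557.9 161.9  84.5  62.  -26.5]
basefins 974 [449.1  16.2  83.6  40.6   2.5]
baseplate 3288 [449.1  16.3 100.   74.5   2.6]
```

View pics/w6.png

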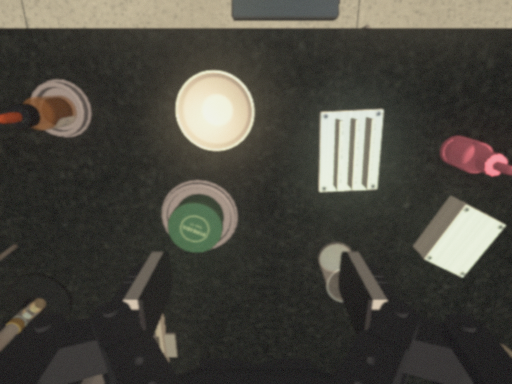

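View pics/w7.png

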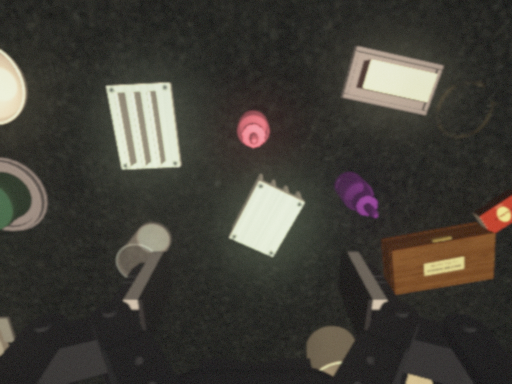

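The tin sits in the large ring at (196,222) with its top at z=42. The sink is bare at (268,217), and the base slots are clear at (145,127). The next step is to pick the sink and lower it with a force stop.

```bash
python3 - <<'E'
from h import *
pick(557.7,161.8,18,63.5,83,150,140)
goto(449.1,16.2,120,92.55,150); goto(449.1,16.2,60,92.55,100); r.sleep(.4); rep('above')
p=[449.1,16.2,48]
print(r.servo_line(p,40,f_stop=6)); rep('at fins')
print(r.servo_line([449.1,16.2,23],20,f_stop=8)); rep('down')
E
```

```text
at t 43.2 p [557.9 161.9  18.4] w 82.8 gf 0.0 F [ 0.4  0.9 -0.4]
gripped t 43.5 p [557.8 161.8  18.5] w 60.4 gf 63.3 F [-2.5 -1.9 10. ]
lifted t 45.0 p [557.2 161.7 139.3] w 60.8 gf 65.5 F [-0.7 -0.3 -4. ]
above t 47.5 p [449.2  16.2  60.2] w 60.5 gf 65.4 F [-1.2 -0.3 -3. ]
False
at fins t 48.0 p [448.8  16.2  47.6] w 61.0 gf 65.4 F [ 0.6 -0.2 -3.3]
True
down t 49.0 p [449.   16.2  26.5] w 60.4 gf 66.7 F [-1.9 -1.   8.5]
```

Contact came at z=26.5, where seating was expected at 26. I'll release and check.

```bash
python3 - <<'E'
from h import *
command_gripper(80); r.sleep(.3); s=r.state()['ee_pos']; goto(s[0],s[1],50,92.55,50); goto(449,16,240,92.55,150)
goto(430,60,280,90); r.sleep(.3); c=cap('wrist'); P=cloud(c); cv2.imwrite('pics/w8.png',c[0][...,::-1])
Q=band(P,(449,16),65,38,52); print('sink',len(Q),np.percentile(Q[:,2],[2,50,98]).round(1),rect(Q))
A=np.c_[Q[:,:2]-[449,16],np.ones(len(Q))]; print('tilt',np.linalg.lstsq(A,Q[:,2],rcond=None)[0])
Q=band(P,(449,16),56,5,12); print('baseplate',len(Q),rect(Q)); rep('')
im=cap('scene')[0]; cv2.imwrite('pics/s9.png',cv2.resize(im[110:320,140:340],(600,600))[...,::-1])
E
```

```text
sink 3506 [42.  43.8 45.4] [448.9  16.1  84.3  62.2   2.5]
tilt [ 1.89374887e-03 -4.10768131e-04  4.37707585e+01]
baseplate 856 [448.6  16.2  99.5  73.6   2.8]
 t 52.3 p [429.9  59.5 279.4] w 79.7 gf 0.0 F [ 0.5  0.7 -0.5]
```

View pics/s9.png

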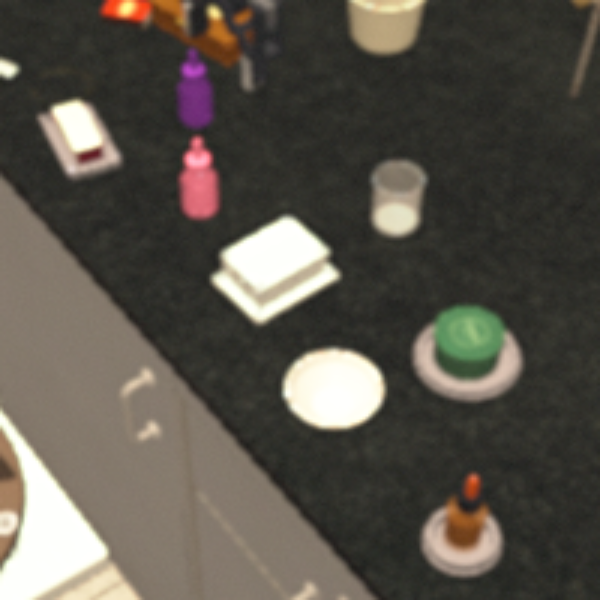

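View pics/w8.png

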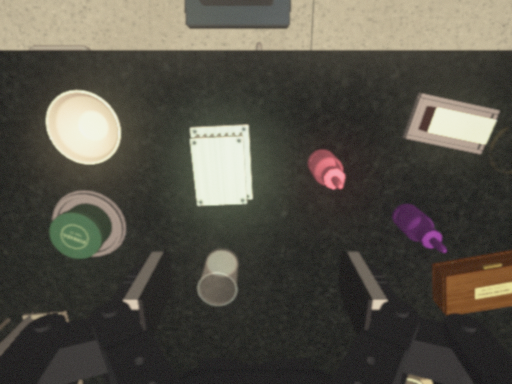

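The sink is centred and level on the base, with its top at z=43.8 (44 expected), and is at (275,255) in the scene crop. The bottle, tin and carton are in their places, and the beaker and dish haven't moved.

```bash
python3 -c "
from h import *
print(order.finish_job())"
```

```text
the job is handed in; nothing more can be done
None
```

The job is handed in: the bottle, carton and tin are in their places, the heat sink is fully seated and centred on the finned base, and the beaker and dish were left where they stood, in about 52 s of the allowed 128 s.

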